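# Release the latched key of the switch box

### The arm

A 6-joint arm with a two-finger parallel gripper is mounted at the origin on the work surface. World frame = base frame: x ahead of the robot, y to its left, z up, the work surface at z = 0. Lengths are in mm, angles in degrees, forces in N, time in s.
With the tool pointing down it reaches from about 350 to 850 mm from the base axis. Payload 8.1 kg.
Tool frame: the origin (TCP) lies midway between the tips of the shut fingers; the grasp point (between the pads) lies 19 mm behind it; x points along the fingers, y is the direction in which the jaws open and shut, and the axes are right-handed (so a half turn about x gives the same grasp; the last joint's range is limited). The gripper opens to 85 mm and grips with 20 to 120 N. Pads are 22 mm wide; open, the fingers measure 114 mm over their backs; the gripper's body (76 mm by 85 mm) begins 54 mm behind the grasp point. The pads swing forward as they close: fully open they stand 13 mm farther back than shut.
Start: joints at [63.06, 7.471, 85.268, -0, 87.261, -4.893], TCP at [225.204, 556.137, 231.292] pointing down, gripper open.
Joint ranges: [-169.43, 169.43], [-51.17, 129.36], [1.28, 143.12], [-76.62, 256.62], [0, 156.53], [-152.29, 152.29]. Speed limits (degrees/s): [136.94, 136.94, 159.86, 180, 180, 180].

### API

Orientations are given as [roll, pitch, yaw] about the fixed x, y, z axes, in that order (R = Rz(yaw) Ry(pitch) Rx(roll)).
In Python, from bench import r gives the robot as it stands.
- The arm moves only by the tool move_arm, never from a script. Its argument "deltas" is a list of rows, each a list of 2 entries, a list of its own where there are three numbers: the shift along the tool's x, y, z in mm, then the turn about the tool's x in degrees. A call has 1 to 12 rows; each row is the pose to reach, as a shift and turn from the pose measured when the call began, along the tool's axes at that moment; what a row does not reach only later rows make up. A row lasts 1/8 s, in which the tool goes at most 62.5 mm and 10.7 degrees, less where a joint would pass 70% of its speed; a pose out of reach is approached as far as the arm can. A call with a gripper value outside its range is refused whole. "jaw" is the opening, from -1 (shut) to 1 (fully open), set as the call begins (left out, the last holds). The fingers move at their own pace and stop on an object; "squeeze" is the grip in N (left out, the last holds). Time passes only in rows, so rows that repeat a pose let the fingers close. It gives the time, the measured TCP pose, the force and the opening at its end, in the units of the state.
- r.sense(): the state, without advancing time (a new reading comes with each control period).
- r.snapshot(name): name is "scene" or "top" or "wrist"; returns (picture, depth): 420x560x3 uint8, red, green, blue; 420x560 float32, mm along the optical axis (not along the pixel's ray), 0 where there is no reading.
- r.get_calibration(name): a dict with "fovy" (degrees; the focal length in pixels is half the picture's height over the tangent of half this angle, whatever the lens; pixels are square), "cx", "cy" (the principal point, pixels), "position" and "attitude" of the camera in the world; the wrist camera has in their place "tool_from_camera" (4x4, takes a point from camera to tool coordinates, whose origin is the TCP and whose axes are the tool frame's). Camera axes: x right, y down, z forward; pixel columns grow to the right and rows downward; lengths in mm; the calibration is good to about 2 mm. A picture is of the moment at which its call begins: read the wrist's pose just before it. get_calibration takes no time and is no camera call.
- r.hand_in(): hands the job in, once; it reports no verdict.
The state is a dict: "time": time; "joint_pos": joint angles; "qd": joint speeds; "joint_efforts": joint torques, N m; "tool_pos": TCP position; "tcp_rot": TCP orientation; "ft_force": force on the tool from outside, world axes, zero at the start; "wrist_torque": the same for the moment, N m; "finger_gap": finger opening in mm.
Only numpy, scipy, OpenCV 4.12 (cv2) and the standard library are available. Lean on these libraries where they do the work, as an engineer would, in place of code of your own. Each camera call takes 0.05 s, during which the arm holds its last target. There are 200 camera calls.

### The job

One of the four black keys on the white switch box is still latched down, though they stand too uneven to tell by eye: tap them lightly with a fingertip (a free key yields softly, the latched one hardly gives), and press the latched one firmly all the way down so that it lets go and springs back up. Do not press any of the free keys more than halfway down, leave the pen, brass mass and bulb holder where they are, and finish with all four keys up.

Things in the scene. Friction and masses are not known exactly. Their poses are not given: they have to be found in the camera images.
- unit: White four-way switch box, fixed to the bench; case 110 mm along its x, 210 mm along its y, 60 mm high. Origin: centre of its underside; z up. Four identical black key caps stand in one row along y on its flat top, 45 mm apart, each 30 mm (x) by 26 mm (y), flat-topped, moving straight down. Behind them (+x) lie small sockets under 6 mm high, not used.
- place_1 (a point): Key place 1 of 4 in the row (1 at the box's +y end, 4 at its -y end): point fixed to the case over the cap's centre, 75 mm above the bench, axes as the box's. The worn keys stand uneven: a free key's top rests 0 to 2.5 mm below this point, the latched key's about 3 mm below it.
- place_2 (a point): Key place 2 of 4 in the row (1 at the box's +y end, 4 at its -y end): point fixed to the case over the cap's centre, 75 mm above the bench, axes as the box's. The worn keys stand uneven: a free key's top rests 0 to 2.5 mm below this point, the latched key's about 3 mm below it.
- place_3 (a point): Key place 3 of 4 in the row (1 at the box's +y end, 4 at its -y end): point fixed to the case over the cap's centre, 75 mm above the bench, axes as the box's. The worn keys stand uneven: a free key's top rests 0 to 2.5 mm below this point, the latched key's about 3 mm below it.
- place_4 (a point): Key place 4 of 4 in the row (1 at the box's +y end, 4 at its -y end): point fixed to the case over the cap's centre, 75 mm above the bench, axes as the box's. The worn keys stand uneven: a free key's top rests 0 to 2.5 mm below this point, the latched key's about 3 mm below it.
- key_p (a joint): Travel (m) of one of the four keys: 0 fully up, 0.012 at the lower stop. Which key stands at which place changes from start to start. One of the four begins latched, at 0.003. Any free key: 1 N starts it, each further mm takes 0.7 N (3 N at 3 mm, 5 N at 6 mm), and it springs back by itself.
- key_s (a joint): Travel (m) of one of the four keys: 0 fully up, 0.012 at the lower stop. Which key stands at which place changes from start to start. One of the four begins latched, at 0.003. Any free key: 1 N starts it, each further mm takes 0.7 N (3 N at 3 mm, 5 N at 6 mm), and it springs back by itself.
- key_q (a joint): Travel (m) of one of the four keys: 0 fully up, 0.012 at the lower stop. Which key stands at which place changes from start to start. One of the four begins latched, at 0.003. The latched key, whichever it is: gives at most 1 mm up to 6 N; from 7 to 8 N it sinks further (11 to 12 N at 0.009), its catch lets go at 0.0065 to 0.008, and it springs up to 0 once the finger lifts; lifted off sooner it returns to 0.003, still latched.
- key_r (a joint): Travel (m) of one of the four keys: 0 fully up, 0.012 at the lower stop. Which key stands at which place changes from start to start. One of the four begins latched, at 0.003. The latched key, whichever it is: gives at most 1 mm up to 6 N; from 7 to 8 N it sinks further (11 to 12 N at 0.009), its catch lets go at 0.0065 to 0.008, and it springs up to 0 once the finger lifts; lifted off sooner it returns to 0.003, still latched.
- pen: Orange ball pen, loose, about 130 mm long, 11 mm thick, lying along its own x on the bench on the robot's side of the box; origin under its middle. To be left alone.
- brass_mass: Brass laboratory mass with a small knob, loose, 44 mm in diameter, 57 mm high, standing beyond the box; origin at the centre of its underside. To be left alone.
- bulb_holder: White bulb holder 60 x 45 mm, 54 mm high to the top of its small bulb, loose, standing off the box's +y end; origin at the centre of its underside. To be left alone.

How it is judged:
By the outcome, as a careful person would: the job done as asked, in the order asked, and still so for the second after the job is handed in, with the robot touching nothing.
It also fails if it takes over 51 s, if anything falls off the work surface, if the arm or the gripper's body presses on something with over 40 N, if the wrist force passes 120 N, or if a joint passes its speed limit or range.

## Working session

There is one attempt and no reset: what is moved stays moved. The work goes in short steps, Python scripts to look and compute and a tool call to move; the robot and the scene stay as the last step left them, time stands still between calls to the robot, and variables do not carry over. Pictures are saved under pics/ and viewed, about 8 in all and at most 12, crops included, and the job is handed in when it is done.

Besides the shell and the picture viewer there is one more tool, called as name(argument=value, ...) on one line, values as JSON. move_arm: Moves the arm, as the interface text tells. Its arguments: {"type":"object","properties":{"deltas":{"type":"array","items":{"type":"array"}},"jaw":{"type":"number"},"squeeze":{"type":"number"}},"required":["deltas"]}

```bash
mkdir -p pics; ls; python3 - <<'E'
from bench import r
import cv2,numpy as np
s=r.sense(); print({k:np.round(v,3).tolist() for k,v in s.items()})
for n in("scene","top"):
    c=r.get_calibration(n); print(n,c)
    p,d=r.snapshot(n); cv2.imwrite(f"pics/{n}0.png",p[...,::-1]); np.savez(f"{n}0.npz",p=p,d=d)
print(r.get_calibration("wrist"))
E
```

```text
pics
{'time': 0.0, 'joint_pos': [63.061, 7.518, 85.331, 0.001, 87.259, -4.892], 'qd': [-0.057, 0.042, -0.033, -0.035, 0.023, 0.038], 'joint_efforts': [-0.001, -56.939, -50.056, -0.0, 0.015, -0.0], 'tool_pos': [224.93, 555.65, 230.202], 'tcp_rot': [-95.604, 89.892, -117.651], 'ft_force': [-1.025, 0.505, 1.027], 'wrist_torque': [0.018, -0.019, -0.003], 'finger_gap': 85.402}
scene {'fovy': 43.53996417482841, 'cx': 269.3921703936394, 'cy': 208.1837848208497, 'position': array([1193.72536558,  331.9256994 ,  660.15571475]), 'attitude': array([-1.31263721e+02, -9.18640045e-02,  1.11413167e+02])}
top {'fovy': 55.80495021245443, 'cx': 272.8863983037258, 'cy': 212.21051113427396, 'position': array([505.35817845,  99.39249346, 731.13114562]), 'attitude': array([-175.37616605,    1.58357248,  -91.682511  ])}
{'fovy': 59.680097734179945, 'cx': 277.26561956302197, 'cy': 203.58710993063232, 'tool_from_camera': array([[-3.81068051e-04, -3.14526200e-01,  9.49248716e-01,
        -1.42944751e+02],
       [ 9.99999927e-01, -8.26711140e-05,  3.74049272e-04,
         3.52837823e-01],
       [-3.91728473e-05,  9.49248789e-01,  3.14526208e-01,
        -7.91753156e+01],
       [ 0.00000000e+00,  0.00000000e+00,  0.00000000e+00,
         1.00000000e+00]])}
```

View pics/top0.png

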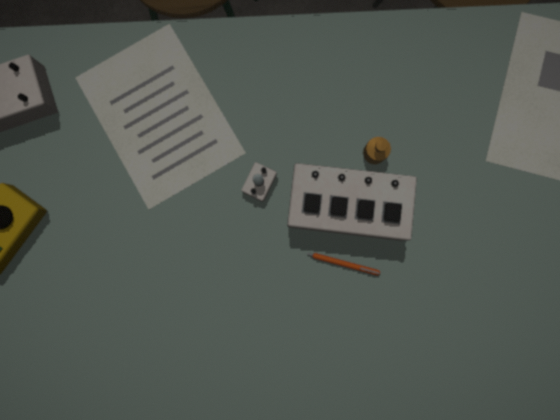

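View pics/scene0.png

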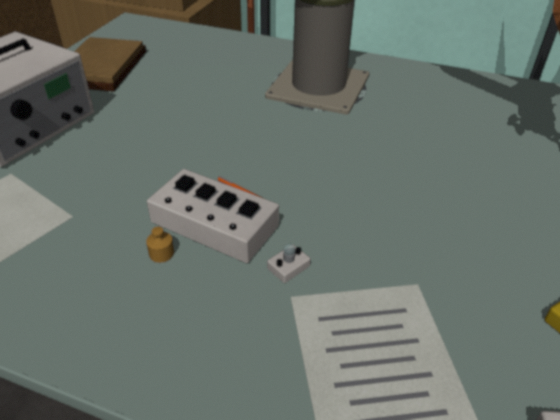

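The top view shows the four keys at about (313,203), (339,207), (366,209) and (393,212). The sockets lie above them, the pen is at (345,263), the bulb holder at (260,182) and the brass mass at (378,150). In the scene view the keys run from (185,183) for place 4 to (249,208) for place 1.

```bash
cat > h.py <<'E'
import numpy as np,cv2
from scipy.spatial.transform import Rotation as Ro
from bench import r
def rot(a): return Ro.from_euler('xyz',a,degrees=True).as_matrix()
def cam(n,s=None):
    c=r.get_calibration(n); f=210/np.tan(np.radians(c['fovy']/2))
    if n=='wrist':
        T=np.eye(4);T[:3,:3]=rot(s['tcp_rot']);T[:3,3]=s['tool_pos'];T=T@c['tool_from_camera'];R,p=T[:3,:3],T[:3,3]
    else: R,p=rot(c['attitude']),np.array(c['position'])
    return f,c['cx'],c['cy'],R,p
def ray(C,u,v):
    f,cx,cy,R,p=C; d=R@np.array([(u-cx)/f,(v-cy)/f,1]); return p,d/np.linalg.norm(d)
def plane(C,u,v,z): p,d=ray(C,u,v); return p+d*(z-p[2])/d[2]
def meet(a,b):
    (p,d),(q,e)=a,b; t=np.linalg.lstsq(np.c_[d,-e],q-p,rcond=None)[0]
    return (p+d*t[0]+q+e*t[1])/2, np.linalg.norm(p+d*t[0]-q-e*t[1])
def blobs(p,win,thr,amin,amax):
    x0,y0,x1,y1=win; g=p.max(2); m=np.zeros(g.shape,np.uint8); m[y0:y1,x0:x1]=(g[y0:y1,x0:x1]<thr)
    n,l,st,c=cv2.connectedComponentsWithStats(m)
    return [(c[i],st[i],cv2.minAreaRect(np.argwhere(l==i)[:,::-1].astype(np.float32))) for i in range(1,n) if amin<st[i,4]<amax]
E
python3 - <<'E'
from h import *
P={}
for n,w in(("top",(297,188,408,226)),("scene",(165,168,268,222))):
    p=np.load(n+"0.npz")['p'];C=cam(n); B=sorted(blobs(p,w,45,60,900),key=lambda b:b[0][0])
    if n=="scene":B=B[::-1]
    P[n]=[(C,b[2][0]) for b in B]
    for c,s,m in B: print(n,np.round(c,1),s[4],np.round(m[0],1),np.round(m[1],1),plane(C,*m[0],74).round(1))
for a,b in zip(P["top"],P["scene"]):
    X,e=meet(ray(a[0],*a[1]),ray(b[0],*b[1])); print(X.round(1),round(e,1))
d=np.load("top0.npz")['d'];C=cam("top")
for (_,(u,v)) in P["top"]: 
    q=ray(C,u,v); D=d[int(v),int(u)]; print(D,(C[4]+C[3]@np.array([(u-C[1])/C[0],(v-C[2])/C[0],1])*D).round(1))
E
```

```text
top [311.7 203.4] 281 [311.5 203.5] [19. 15.] [571.5  51.4  74. ]
top [338.3 206.4] 284 [338.3 206.4] [15.5 18.6] [565.3   7.3  74. ]
top [365.  209.5] 291 [365.  209.4] [15.5 18.8] [558.8 -36.3  74. ]
top [391.9 212.5] 300 [391.9 212.5] [16.  18.7] [552.3 -80.2  74. ]
scene [248.5 208.2] 207 [248.6 208.3] [15.7 15.2] [584.6  56.3  74. ]
scene [226.4 199.6] 201 [226.3 199.8] [12.7 17.7] [578.2  11.8  74. ]
scene [205.4 191.3] 195 [205.3 191.3] [13.4 17. ] [570.8 -32.2  74. ]
scene [184.8 183.2] 198 [184.5 183.5] [12.7 17. ] [564.8 -76.5  74. ]
[572.6  50.7  62.4] 0.3
[566.4   5.7  62.8] 0.1
[559.7 -38.6  63.6] 0.2
[553.2 -83.6  63.2] 0.8
662.9398 [571.9  51.1  70. ]
658.44794 [565.4   7.2  72.9]
656.41364 [558.9 -36.5  73.3]
654.33417 [552.3 -80.3  73.7]
```

```bash
cat >> h.py <<'E'
def go(target,yawdir=None):
    "shift in tool axes to reach target; turn about tool x bringing tool y along +-yawdir"
    s=r.sense(); R=rot(s['tcp_rot']); d=R.T@(np.array(target)-s['tool_pos']); t=0
    if yawdir is not None:
        v=R.T@np.array([*yawdir,0.]); t=np.degrees(np.arctan2(v[2],v[1])); t=(t+90)%180-90
    print('R',R.round(3).tolist(),'shift',d.round(1),'turn',round(t,1),'q6',s['joint_pos'][5],'F',np.round(s['ft_force'],2))
E
python3 - <<'E'
from h import *
go([545,-14,215],[.99,-.144])
E
```

```text
R [[-0.001, 0.375, 0.927], [-0.002, 0.927, -0.375], [-1.0, -0.002, -0.0]] shift [  16.  -407.9  510.5] turn 76.2 q6 -4.890907745927043 F [-0.42 -0.13  0.05]
```

move_arm(deltas=[[[1, -34, 42], 6], [[3, -68, 85], 13], [[4, -102, 128], 19], [[5, -136, 170], 25], [[7, -170, 213], 32], [[8, -204, 255], 38], [[10, -238, 298], 45], [[11, -272, 340], 51], [[12, -306, 383], 57], [[14, -340, 425], 63], [[15, -374, 468], 70], [[16, -408, 510], 76]], jaw=-1)

```text
time: 1.6
tool_pos: [545.0, -15.7, 214.6]
tcp_rot: [-33.1, 89.9, -131.4]
ft_force: [0.2, 0.2, 0.4]
finger_gap: -0.0
```

move_arm(deltas=[[[0, 0, 0], 0], [[0, 0, 0], 0]])

```text
time: 1.85
tool_pos: [544.5, -15.6, 213.9]
tcp_rot: [-67.3, 89.8, -165.5]
ft_force: [-0.2, -0.6, 0.1]
finger_gap: -0.2
```

```bash
python3 - <<'E'
from h import *
s=r.sense(); p,d=r.snapshot("wrist"); cv2.imwrite("pics/w1.png",p[...,::-1]); np.savez("w1.npz",p=p,d=d)
import pickle;pickle.dump(s,open("w1.pkl","wb"))
print({k:np.round(s[k],2).tolist() for k in('time','tool_pos','tcp_rot','ft_force','finger_gap','joint_pos')})
E
```

```text
{'time': 1.85, 'tool_pos': [544.46, -15.61, 213.86], 'tcp_rot': [-67.27, 89.84, -165.55], 'ft_force': [-0.15, -0.59, 0.05], 'finger_gap': -0.17, 'joint_pos': [-7.0, -0.45, 95.34, -0.06, 85.26, 1.29]}
```

View pics/w1.png

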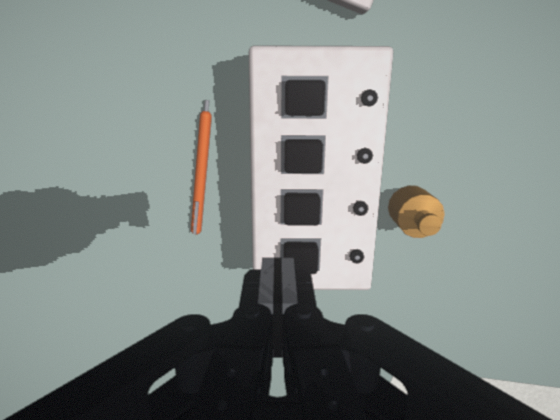

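The wrist view shows keys 1–3 at about (305,98), (303,156) and (302,208), and key 4 partly hidden at (300,257). The pen is on the left and the brass mass on the right at (417,212).

```bash
python3 - <<'E'
from h import *
import pickle
s=pickle.load(open("w1.pkl","rb")); p=np.load("w1.npz")['p']; d=np.load("w1.npz")['d']; C=cam("wrist",s)
print(p[85:112:9,275:335:3].max(2).tolist())
for b in sorted(blobs(p,(262,60,345,238),45,200,4000),key=lambda b:b[0][1]):
    u,v=b[2][0]; print(np.round(b[2],1).tolist() if 0 else (np.round(b[2][0],1),np.round(b[2][1],1),round(b[2][2],1)),plane(C,u,v,73.5).round(1), (C[4]+C[3]@np.array([(u-C[1])/C[0],(v-C[2])/C[0],1])*d[int(v),int(u)]).round(1))
# box top corners at z=60 (upper edge and sides), read off the white mask
m=((p.min(2)>140)).astype(np.uint8); n,l,st,c=cv2.connectedComponentsWithStats(m); i=l[120,262+80]; print(st[i])
pts=np.argwhere(l==i)[:,::-1].astype(np.float32)
W=np.array([plane(C,u,v,60)[:2] for u,v in pts[::3]],np.float32); print(cv2.minAreaRect(W))
# wrist 2nd view: tops vs top camera triangulated
Ct=cam("top"); tp=np.load("top0.npz")['p']
T=sorted(blobs(tp,(297,188,408,226),45,60,900),key=lambda b:b[0][0])
for a,b in zip(T,sorted(blobs(p,(262,60,345,238),45,200,4000),key=lambda b:b[0][1])):
    print(meet(ray(Ct,*a[2][0]),ray(C,*b[2][0])))
E
```

```text
[[209, 162, 108, 78, 46, 53, 53, 54, 56, 54, 54, 55, 57, 57, 56, 59, 56, 129, 226, 225], [223, 142, 107, 77, 44, 52, 54, 50, 53, 55, 54, 54, 56, 54, 58, 57, 54, 132, 227, 225], [220, 143, 98, 74, 48, 53, 51, 55, 50, 51, 53, 54, 55, 56, 57, 56, 59, 152, 227, 226]]
[     0      0    560    420 157838]
((557.7854614257812, -67.59733581542969), (386.7012939453125, 577.4756469726562), 78.64603424072266)
```

```bash
python3 - <<'E'
from h import *
import pickle
s=pickle.load(open("w1.pkl","rb")); p=np.load("w1.npz")['p']; d=np.load("w1.npz")['d']; C=cam("wrist",s)
Ct=cam("top"); tp=np.load("top0.npz")['p']
T=sorted(blobs(tp,(297,188,408,226),45,60,900),key=lambda b:b[0][0])
B=sorted(blobs(p,(262,60,345,238),68,200,4000),key=lambda b:b[0][1])
for a,b in zip(T,B):
    u,v=b[2][0]; print((np.round(b[2][0],1),np.round(b[2][1],1),round(b[2][2],1)),plane(C,u,v,73.5).round(1), d[int(v),int(u)],(C[4]+C[3]@np.array([(u-C[1])/C[0],(v-C[2])/C[0],1])*d[int(v),int(u)]).round(1),meet(ray(Ct,*a[2][0]),ray(C,*b[2][0])))
m=((p.min(2)>190)).astype(np.uint8); n,l,st,c=cv2.connectedComponentsWithStats(m); i=l[120,340]; print(st[i])
pts=cv2.approxPolyDP(cv2.convexHull(np.argwhere(l==i)[:,::-1].astype(np.int32)),6,True)[:,0]
for q in pts: print(q,plane(C,*q,60).round(1))
E
```

```text
(array([304.5,  97.5]), array([35., 39.]), 90.0) [575.9  50.5  73.5] 272.28278 [575.9  50.5  73.4] (array([581.20510059,  45.51515075, -16.99513171]), np.float64(1.8177989129936605))
(array([302.5, 156. ]), array([32., 37.]), 90.0) [569.1   7.2  73.5] 286.42725 [569.1   7.1  73.1] (array([569.18291043,   2.11858364,  43.64838899]), np.float64(2.8403145982034825))
(array([301.5, 208.5]), array([31., 35.]), 90.0) [562.9 -35.8  73.5] 299.71713 [562.9 -35.8  73.4] (array([561.63825329, -40.23077972,  58.75061724]), np.float64(3.457556008329001))
[  252    47   140   242 21159]
[390  48] [644.4  76.   60. ]
[370 287] [ 616.3 -125.7   60. ]
[315 288] [ 565.9 -119.5   60. ]
[257 268] [516.2 -91.4  60. ]
[253  48] [542.9  90.8  60. ]
```

```bash
python3 - <<'E'
from h import *
go([560.5,-37.5,90],[.989,-.146])
E
```

```text
R [[-0.002, 0.99, -0.143], [-0.001, -0.143, -0.99], [-1.0, -0.002, 0.001]] shift [124.1  19.4  19.9] turn 0.2 q6 1.2898127708312839 F [-0.15  0.95 -0.01]
```

move_arm(deltas=[[[40, 19, 20], 0], [[80, 19, 20], 0], [[110, 19, 20], 0], [[124, 19, 20], 0], [[124, 19, 20], 0], [[124, 19, 20], 0]])

```text
time: 2.65
tool_pos: [561.2, -37.3, 91.9]
tcp_rot: [25.1, 89.9, -73.1]
ft_force: [0.4, -0.4, 0.2]
finger_gap: -0.1
```

```bash
python3 - <<'E'
from h import *
s=r.sense(); p,d=r.snapshot("wrist"); q,_=r.snapshot("scene"); t,_=r.snapshot("top")
cv2.imwrite("pics/w2.png",p[...,::-1]); z=lambda a:cv2.resize(a[130:270,:280 if a is q else None][:, (0 if a is q else 250):(280 if a is q else 450)],None,fx=3 if 0 else 2,fy=2)
A=cv2.resize(q[130:270,110:310],None,fx=2,fy=2,interpolation=2); B=cv2.resize(t[130:270,250:450],None,fx=2,fy=2,interpolation=2)
cv2.imwrite("pics/st2.png",np.hstack([A,B])[...,::-1])
print({k:np.round(s[k],2).tolist() for k in('time','tool_pos','tcp_rot','ft_force')})
E
```

```text
{'time': 2.65, 'tool_pos': [561.18, -37.29, 91.88], 'tcp_rot': [25.09, 89.93, -73.08], 'ft_force': [0.4, -0.35, 0.22]}
```

View pics/w2.png

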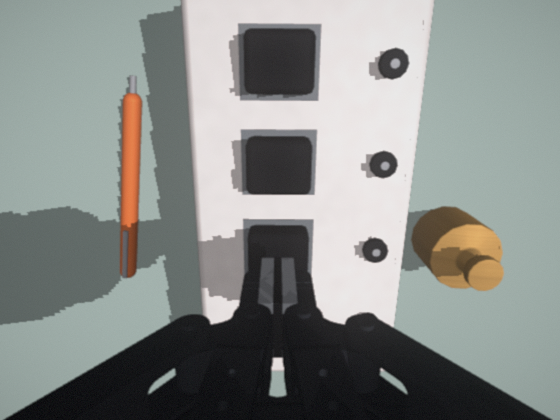

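View pics/st2.png

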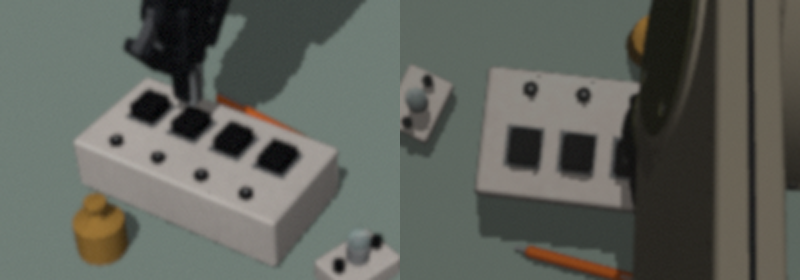

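The fingertip (278,260) lines up with the key row, since key columns are about 279, and stands over key 3. Key 2 is at (279,165) and key 1 at (279,62). Next I'll compute the along-row offset.

```bash
python3 - <<'E'
from h import *
s=r.sense(); p=cv2.imread("pics/w2.png")[...,::-1]; C=cam("wrist",s); w=np.load("w1.npz")['p']
import pickle; C1=cam("wrist",pickle.load(open("w1.pkl","rb")))
B=sorted(blobs(p,(236,15,322,215),62,800,9000),key=lambda b:b[0][1])
A=sorted(blobs(w,(262,60,345,238),68,200,4000),key=lambda b:b[0][1])
for a,b in zip(A,B):
    print(np.round(b[2][0],1),np.round(b[2][1],1),plane(C,*b[2][0],74).round(1),'two wrist views',[np.round(x,1) for x in meet(ray(C1,*a[2][0]),ray(C,*b[2][0]))])
go([567.2,7.2,79])
E
```

```text
[279.   61.5] [65. 70.] [576.1  49.9  74. ] two wrist views [array([576.2,  50.2,  67.8]), np.float64(0.2)]
[278. 165.] [56. 64.] [569.5   7.3  74. ] two wrist views [array([569.3,   5.8,  67.2]), np.float64(0.1)]
R [[0.0, 0.99, -0.143], [-0.001, -0.143, -0.99], [-1.0, 0.0, 0.001]] shift [ 12.6  -0.4 -45.3] turn 0 q6 -0.7962905727900743 F [-0.29 -0.31  0.13]
```

move_arm(deltas=[[[8, 0, 1], 0], [[14, 0, 1], 0], [[14, 0, 1], 0], [[14, 0, 1], 0]])

```text
time: 3.3
tool_pos: [560.9, -38.7, 77.5]
tcp_rot: [3.8, 89.9, -94.4]
ft_force: [-0.1, -0.5, -0.5]
finger_gap: 0.1
```

move_arm(deltas=[[[2, 0, 0], 0], [[2, 0, 0], 0], [[2, 0, 0], 0]])

```text
time: 3.68
tool_pos: [560.9, -38.7, 75.5]
tcp_rot: [7.9, 89.9, -90.3]
ft_force: [-0.9, 0.5, 0.3]
finger_gap: 0.2
```

move_arm(deltas=[[[1, 0, 0], 0], [[1, 0, 0], 0], [[1, 0, 0], 0]])

```text
time: 4.05
tool_pos: [560.9, -38.7, 74.6]
tcp_rot: [11.0, 89.9, -87.2]
ft_force: [-0.4, 0.7, 0.3]
finger_gap: 0.2
```

move_arm(deltas=[[[1, 0, 0], 0], [[1, 0, 0], 0], [[1, 0, 0], 0]])

```text
time: 4.42
tool_pos: [560.9, -38.6, 73.5]
tcp_rot: [5.7, 89.9, -92.5]
ft_force: [-0.9, -0.5, -0.2]
finger_gap: 0.1
```

move_arm(deltas=[[[1, 0, 0], 0], [[1, 0, 0], 0], [[1, 0, 0], 0]])

```text
time: 4.8
tool_pos: [561.0, -38.7, 72.7]
tcp_rot: [18.2, 89.9, -80.1]
ft_force: [-0.7, -0.2, 1.7]
finger_gap: 0.1
```

move_arm(deltas=[[[1, 0, 0], 0], [[1, 0, 0], 0], [[1, 0, 0], 0]])

```text
time: 5.18
tool_pos: [561.0, -38.7, 71.7]
tcp_rot: [20.5, 89.9, -77.7]
ft_force: [0.2, -1.0, 1.6]
finger_gap: -0.1
```

move_arm(deltas=[[[1, 0, 0], 0], [[1, 0, 0], 0], [[1, 0, 0], 0]])

```text
time: 5.55
tool_pos: [561.0, -38.7, 70.8]
tcp_rot: [18.3, 89.9, -79.9]
ft_force: [-0.0, -0.3, 2.3]
finger_gap: 0.2
```

move_arm(deltas=[[[1, 0, 0], 0], [[1, 0, 0], 0], [[1, 0, 0], 0]])

```text
time: 5.92
tool_pos: [561.0, -38.7, 69.8]
tcp_rot: [17.8, 89.9, -80.4]
ft_force: [-0.6, 0.1, 2.9]
finger_gap: 0.0
```

Key 3 gives softly (about 2.9 N at 3 mm), so it is free. Next is key 2.

move_arm(deltas=[[[-14, 0, 0], 0], [[-14, 0, 0], 0], [[-14, 0, -22], 0], [[-14, 0, -45], 0], [[-14, 0, -45], 0], [[-6, 0, -45], 0], [[-6, 0, -45], 0], [[-6, 0, -45], 0]])

```text
time: 6.92
tool_pos: [567.2, 5.3, 75.4]
tcp_rot: [-9.5, 89.9, -107.8]
ft_force: [-0.6, -0.3, 0.0]
finger_gap: 0.2
```

move_arm(deltas=[[[1, 0, 0], 0], [[1, 0, 0], 0], [[1, 0, 0], 0]])

```text
time: 7.3
tool_pos: [567.3, 5.2, 74.6]
tcp_rot: [1.2, 89.9, -97.0]
ft_force: [-0.1, 0.1, 0.6]
finger_gap: -0.0
```

move_arm(deltas=[[[1, 0, 0], 0], [[1, 0, 0], 0], [[1, 0, 0], 0]])

```text
time: 7.68
tool_pos: [567.3, 5.3, 73.6]
tcp_rot: [2.2, 89.9, -96.0]
ft_force: [-0.4, -1.3, 0.6]
finger_gap: -0.2
```

move_arm(deltas=[[[1, 0, 0], 0], [[1, 0, 0], 0], [[1, 0, 0], 0]])

```text
time: 8.05
tool_pos: [567.4, 5.3, 72.7]
tcp_rot: [9.0, 89.9, -89.3]
ft_force: [-1.3, 0.3, 1.9]
finger_gap: 0.3
```

move_arm(deltas=[[[1, 0, 0], 0], [[1, 0, 0], 0], [[1, 0, 0], 0]])

```text
time: 8.43
tool_pos: [567.4, 5.3, 71.7]
tcp_rot: [9.4, 89.9, -88.8]
ft_force: [-0.6, 0.1, 2.3]
finger_gap: 0.2
```

move_arm(deltas=[[[1, 0, 0], 0], [[1, 0, 0], 0], [[1, 0, 0], 0]])

```text
time: 8.8
tool_pos: [567.4, 5.3, 70.8]
tcp_rot: [11.6, 89.9, -86.7]
ft_force: [-0.6, 0.5, 2.8]
finger_gap: 0.1
```

move_arm(deltas=[[[-11, 0, 0], 0], [[-11, 0, 0], 0], [[-11, 0, -22], 0], [[-11, 0, -45], 0], [[-11, 0, -45], 0], [[-5, 0, -45], 0], [[-5, 0, -45], 0], [[-5, 0, -45], 0]])

```text
time: 9.8
tool_pos: [573.6, 49.2, 75.4]
tcp_rot: [-12.1, 89.9, -110.4]
ft_force: [0.9, -0.3, 0.2]
finger_gap: -0.1
```

move_arm(deltas=[[[1, 0, 0], 0], [[1, 0, 0], 0], [[1, 0, 0], 0]])

```text
time: 10.18
tool_pos: [573.7, 49.2, 74.5]
tcp_rot: [-7.7, 89.9, -106.0]
ft_force: [-1.0, 0.4, 0.6]
finger_gap: -0.1
```

move_arm(deltas=[[[1, 0, 0], 0], [[1, 0, 0], 0], [[1, 0, 0], 0]])

```text
time: 10.55
tool_pos: [573.7, 49.2, 73.5]
tcp_rot: [-5.0, 89.9, -103.2]
ft_force: [0.2, -1.7, -0.9]
finger_gap: 0.0
```

move_arm(deltas=[[[1, 0, 0], 0], [[1, 0, 0], 0], [[1, 0, 0], 0]])

```text
time: 10.92
tool_pos: [573.6, 49.2, 72.5]
tcp_rot: [-11.6, 89.9, -109.9]
ft_force: [-0.7, -0.2, 0.2]
finger_gap: -0.0
```

move_arm(deltas=[[[1, 0, 0], 0], [[1, 0, 0], 0], [[1, 0, 0], 0]])

```text
time: 11.3
tool_pos: [573.8, 49.2, 71.8]
tcp_rot: [3.8, 89.9, -94.5]
ft_force: [-0.8, 0.5, 3.7]
finger_gap: 0.3
```

move_arm(deltas=[[[1, 0, 0], 0], [[1, 0, 0], 0], [[1, 0, 0], 0]])

```text
time: 11.68
tool_pos: [573.9, 49.2, 71.3]
tcp_rot: [11.6, 89.9, -86.7]
ft_force: [-3.7, -0.5, 6.7]
finger_gap: 0.2
```

Key 1 is stiff: 6.7 N with hardly any movement. I'll tap key 4 as well before committing.

move_arm(deltas=[[[-15, 0, 0], 0], [[-15, 0, 0], 0], [[-15, 0, 35], 0], [[-15, 0, 70], 0], [[-15, 0, 105], 0], [[-15, 0, 135], 0], [[-15, 0, 135], 0], [[-6, 0, 135], 0], [[-5, 0, 135], 0], [[-5, 0, 135], 0]])

```text
time: 12.92
tool_pos: [554.2, -83.5, 75.9]
tcp_rot: [-33.3, 89.9, -131.5]
ft_force: [0.2, -0.4, 0.1]
finger_gap: 0.1
```

move_arm(deltas=[[[1, 0, 0], 0], [[1, 0, 0], 0], [[1, 0, 0], 0]])

```text
time: 13.3
tool_pos: [554.3, -83.4, 75.0]
tcp_rot: [-25.2, 89.9, -123.4]
ft_force: [-0.2, -0.4, -0.0]
finger_gap: -0.0
```

move_arm(deltas=[[[1, 0, 0], 0], [[1, 0, 0], 0], [[1, 0, 0], 0]])

```text
time: 13.68
tool_pos: [554.4, -83.5, 74.2]
tcp_rot: [-10.0, 89.9, -108.3]
ft_force: [0.5, -0.1, 0.5]
finger_gap: -0.1
```

move_arm(deltas=[[[1, 0, 0], 0], [[1, 0, 0], 0], [[1, 0, 0], 0]])

```text
time: 14.05
tool_pos: [554.4, -83.5, 73.2]
tcp_rot: [-4.7, 89.9, -103.0]
ft_force: [0.6, 1.0, 1.4]
finger_gap: -0.0
```

move_arm(deltas=[[[1, 0, 0], 0], [[1, 0, 0], 0], [[1, 0, 0], 0]])

```text
time: 14.42
tool_pos: [554.5, -83.5, 72.3]
tcp_rot: [-3.9, 89.9, -102.1]
ft_force: [1.0, 0.7, 2.0]
finger_gap: -0.1
```

move_arm(deltas=[[[1, 0, 0], 0], [[1, 0, 0], 0], [[1, 0, 0], 0]])

```text
time: 14.8
tool_pos: [554.5, -83.5, 71.3]
tcp_rot: [-1.2, 89.9, -99.4]
ft_force: [-0.9, 0.5, 2.5]
finger_gap: -0.3
```

Key 4 is free, so key 1 is the latched one. I'll return to it and press it down in stages.

move_arm(deltas=[[[-15, 0, 0], 0], [[-15, 0, 0], 0], [[-15, 1, -35], 0], [[-15, 1, -70], 0], [[-15, 1, -105], 0], [[-15, 1, -135], 0], [[-15, 1, -135], 0], [[-6, 1, -135], 0], [[-4, 1, -135], 0], [[-4, 1, -135], 0]])

```text
time: 16.05
tool_pos: [574.3, 49.1, 74.5]
tcp_rot: [-39.5, 89.9, -137.8]
ft_force: [0.2, 1.0, 0.1]
finger_gap: 0.2
```

move_arm(deltas=[[[2, 0, 0], 0], [[4, 0, 0], 0], [[5, 0, 0], 0], [[5, 0, 0], 0]])

```text
time: 16.55
tool_pos: [574.6, 48.6, 70.5]
tcp_rot: [-13.1, 89.9, -111.4]
ft_force: [-3.7, -1.9, 8.0]
finger_gap: -0.1
```

move_arm(deltas=[[[1, 0, 0], 0], [[2, 0, 0], 0], [[3, 0, 0], 0], [[3, 0, 0], 0]])

```text
time: 17.05
tool_pos: [574.7, 48.5, 68.6]
tcp_rot: [-8.0, 89.9, -106.3]
ft_force: [-5.0, -0.2, 9.9]
finger_gap: 0.1
```

move_arm(deltas=[[[1, 0, 0], 0], [[2, 0, 0], 0], [[3, 0, 0], 0], [[3, 0, 0], 0]])

```text
time: 17.55
tool_pos: [574.7, 48.5, 66.8]
tcp_rot: [-8.4, 89.9, -106.7]
ft_force: [-6.4, -0.2, 9.5]
finger_gap: -0.2
```

move_arm(deltas=[[[1, 0, 0], 0], [[2, 0, 0], 0], [[2, 0, 0], 0]])

```text
time: 17.92
tool_pos: [574.8, 48.5, 66.1]
tcp_rot: [-6.6, 89.9, -104.9]
ft_force: [-5.9, -1.0, 11.4]
finger_gap: -0.1
```

move_arm(deltas=[[[2, 0, 0], 0], [[3, 0, 0], 0], [[4, 0, 0], 0], [[4, 0, 0], 0]])

```text
time: 18.42
tool_pos: [574.8, 48.5, 63.4]
tcp_rot: [-9.2, 89.9, -107.5]
ft_force: [-7.3, 1.1, 11.7]
finger_gap: -0.4
```

It is at the lower stop, about 12 mm. I'll lift and re-tap key 1 to check it let go.

move_arm(deltas=[[[-5, 0, 0], 0], [[-10, 0, 0], 0], [[-18, 0, 0], 0], [[-18, 0, 0], 0], [[-13, 0, 0], 0], [[-12, 0, 0], 0], [[-12, 0, 0], 0]])

```text
time: 19.3
tool_pos: [574.3, 48.5, 74.9]
tcp_rot: [-31.6, 89.9, -129.9]
ft_force: [-0.7, -0.2, 1.2]
finger_gap: -0.1
```

move_arm(deltas=[[[1, 0, 0], 0], [[1, 0, 0], 0], [[1, 0, 0], 0]])

```text
time: 19.68
tool_pos: [574.4, 48.5, 74.0]
tcp_rot: [-28.4, 89.9, -126.6]
ft_force: [0.3, -0.6, 1.9]
finger_gap: 0.1
```

move_arm(deltas=[[[1, 0, 0], 0], [[1, 0, 0], 0], [[1, 0, 0], 0]])

```text
time: 20.05
tool_pos: [574.5, 48.6, 73.1]
tcp_rot: [-26.9, 89.9, -125.2]
ft_force: [-0.1, 0.3, 2.1]
finger_gap: -0.2
```

move_arm(deltas=[[[1, 0, 0], 0], [[1, 0, 0], 0], [[1, 0, 0], 0]])

```text
time: 20.42
tool_pos: [574.5, 48.5, 72.1]
tcp_rot: [-26.2, 89.9, -124.5]
ft_force: [-1.1, -0.1, 3.0]
finger_gap: -0.5
```

Key 1 now meets the finger at about 75 mm and gives softly, so it has let go. I'll retreat and take a last look.

move_arm(deltas=[[[-20, 0, 0], 0], [[-60, 0, 0], 0], [[-110, 0, 0], 0], [[-150, 0, 0], 0], [[-150, 0, 0], 0], [[-150, 0, 0], 0]])

```text
time: 21.18
tool_pos: [574.7, 48.9, 222.6]
tcp_rot: [-12.7, 89.9, -110.9]
ft_force: [0.1, -0.4, -0.9]
finger_gap: 0.1
```

```bash
python3 - <<'E'
from h import *
q,_=r.snapshot("scene"); cv2.imwrite("pics/end.png",q[...,::-1]); p0=np.load("scene0.npz")['p']
def hue(p,lo,hi,w):
    h=cv2.cvtColor(p,cv2.COLOR_RGB2HSV); m=(h[...,0]>=lo)&(h[...,0]<=hi)&(h[...,1]>130)&(h[...,2]>40)
    x0,y0,x1,y1=w; a=np.argwhere(m[y0:y1,x0:x1]); return (a.mean(0)+[y0,x0])[::-1].round(1),len(a)
for w in((130,210,190,270),(200,170,290,215)): print(hue(p0,0,25,w),hue(q,0,25,w))
print(r.sense()['time'],r.sense()['ft_force'])
E
```

```text
(array([159.6, 245.1]), 669) (array([159.6, 245.1]), 665)
(array([231.5, 184.2]), 82) (array([231.5, 184.2]), 81)
21.225 [ 0.17084543  0.20973781 -0.12792448]
```

View pics/end.png

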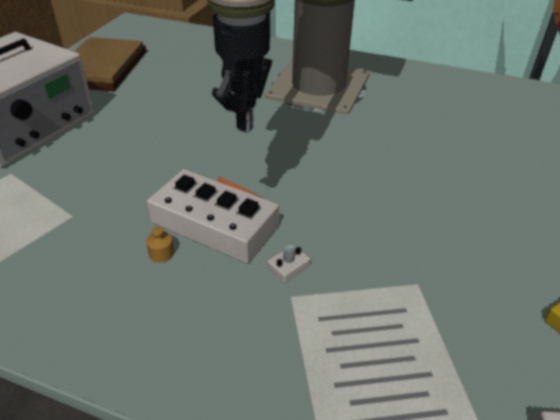

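The last picture shows all four keys up, at (185,183) to (249,208). The pen, brass mass (159,245) and bulb holder (289,262) have not moved, and the gripper is well clear.

```bash
python3 -c "
from bench import r
print(r.hand_in())"
```

```text
the job is handed in; nothing more can be done
None
```

The latched key was at place 1. I pressed it to its lower stop, it sprang back up, and I handed the job in at about 21 s.

- **Finding it:** I tapped all four keys with the shut fingers. Keys 2, 3 and 4 gave softly, at 2.5 to 2.9 N over about 3 mm, and none was pushed more than about 4 mm. Key 1 stopped hard about 3 mm below its place point, with 6.7 N for roughly 1 mm of give.
- **Releasing it:** I pressed key 1 down in stages, reaching about 12 mm of travel at 12 N. After I lifted off, it met the finger again at about 75 mm and gave softly (3 N at about 3 mm), so the catch has let go.
- **Last checks:** The final scene picture shows all four keys up and the gripper clear, with the force at zero. The pen and brass mass have the same pixel positions as at the start. I checked the bulb holder by eye only, and it looks unmoved.
- **What disagreed:**
  - The overhead and wrist cameras differed by about 4 mm in x on where the keys are.
  - Triangulation put the key tops 5 to 10 mm too low. Touch agreed with the stated heights, so I went by touch.
  - While I pressed key 1 there was a sideways force of 4 to 7 N along x. It did no visible harm.

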